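# Lock the two open clips of a sample box

### The arm

A 6-joint arm with a two-finger parallel gripper is mounted at the origin on the work surface. World frame = base frame: x ahead of the robot, y to its left, z up, the work surface at z = 0. Lengths are in mm, angles in rad, forces in N, time in s.
With the tool pointing down it reaches from about 400 to 925 mm from the base axis. Payload 12.5 kg.
Tool frame: the origin (TCP) lies at the very end of the fingers, on their centre line; the grasp point (between the pads) lies 19 mm behind it; z points along the fingers, y is the direction in which the jaws open and shut (so a half turn about z gives the same grasp; the last joint's range is limited). The gripper opens to 95 mm and grips with 3 to 60 N. Pads are 20 mm wide; open, the fingers measure 119 mm over their backs; the gripper's body (75 mm by 180 mm) begins 59 mm behind the grasp point.
Start: joints at [1.18, 0.491, 1.559, -0, 1.092, -0.106], TCP at [175.586, 599.847, 214.661] pointing down, gripper open.
Joint ranges: [-3.1, 3.1], [-0.84, 2.19], [0.05, 2.79], [-1.13, 4.28], [0.06, 2.93], [-2.69, 2.69]. Speed limits (rad/s): [2.22, 2.22, 2.79, 3.14, 3.14, 3.14].

### API

Orientations are given as [roll, pitch, yaw] about the fixed x, y, z axes, in that order (R = Rz(yaw) Ry(pitch) Rx(roll)).
In Python, from cell import env, read_camera, get_calibration gives the robot as it stands.
- The arm moves only by the tool arm_command, never from a script. Its argument "targets" is a list of rows, each a list of 3 entries, a list of its own where there are three numbers: the turn, a rotation vector about the tool's x, y, z in rad, then the shift along the tool's x, y, z in m, then the closure in counts, from 0 (fully open) to 255 (shut). In form: [[[rx, ry, rz], [tx, ty, tz], fingers], ...]. A call has 1 to 8 rows; each row is the pose to reach, as a shift and turn from the pose commanded when the call began, along the tool's axes at that moment; what a row does not reach only later rows make up. A row lasts 1/10 s, in which the tool goes at most 50 mm and 8.59 degrees, less where a joint would pass 70% of its speed; a pose out of reach is approached as far as the arm can. A call with a gripper value outside its range is refused whole. The fingers move at their own pace and stop on an object; the grip force is fixed at half the most. Time passes only in rows, so rows that repeat a pose let the fingers close. It gives the time, the measured TCP pose, the force and the opening at its end, in the units of the state.
- env.state(): the state, without advancing time (a new reading comes with each control period).
- read_camera(name): name is "scene" or "side" or "wrist"; returns (picture, depth): 480x640x3 uint8, blue, green, red; 480x640 float32, mm along the optical axis (not along the pixel's ray), 0 where there is no reading.
- get_calibration(name): a dict with "vfov" (degrees; the focal length in pixels is half the picture's height over the tangent of half this angle, whatever the lens; pixels are square), "cx", "cy" (the principal point, pixels), "world_from_camera" (4x4, takes a point from camera to world coordinates). Camera axes: x right, y down, z forward; pixel columns grow to the right and rows downward; lengths in mm; the calibration is good to about 2 mm. A picture is of the moment at which its call begins: read the wrist's pose just before it. get_calibration takes no time and is no camera call; for the wrist camera it gives the pose at the moment of the call.
- env.job_done(): hands the job in, once; it reports no verdict.
The state is a dict: "t": time; "joints": joint angles; "qvel": joint speeds; "tau": joint torques, N m; "eef_pos": TCP position; "tcp_rot": TCP orientation; "ft_force": force on the tool from outside, world axes, zero at the start; "moment": the same for the moment, N m; "opening": opening from 0.0 (shut) to 1.0 (fully open).
Only numpy, scipy, OpenCV 4.12 (cv2) and the standard library are available. Lean on these libraries where they do the work, as an engineer would, in place of code of your own. Each camera call takes 0.05 s, during which the arm holds its last target.

### The job

The clip-lock sample box on the bench has its lid on and its two end clips shut, but the clips along its two long sides, front and back, are still open. With a fingertip, fold each of these two down over the rim and press it in until its edge is tucked under the lip of the tub and snaps home, so that the lid is locked on all four sides, then move clear. Only push: do not lift or tip the box or shove it away from its place, keep the end clips shut, and leave everything else on the bench where it stands.

Things in the scene. Friction and masses are not known exactly. Their poses are not given: they have to be found in the camera images.
- sample_box: Clip-lock box: clear tub of ore-sample jars, grey lid, a grey hinged clip on each side; 2 kg, loose (slides if pushed with over about 10 N). Origin: centre of underside; x across (134 mm between front and back hinge lines), y along (200 mm between end hinge lines), z up; lid top at 80 mm. Front = -x, back = +x, left = +y, right = -y. Tub wall 12 mm inside the hinge lines, lip of the rim 14 mm below them.
- clip_front (a joint): Clip on the front long side (-x side, the one nearer the robot), rad: 0 = straight down, locked; pi/2 = straight out, level; more = leaning up. Starts open at 1.1 to 2.2 and stays where it is left. Swings freely (under 1 N) down to about 0.5, where its inner bead meets the lip of the tub; an inward push of about 4 to 6 N low on the clip snaps it under and the value falls below 0.05. Stopped short, it stays ajar.
- clip_back (a joint): Clip on the back long side (+x side, away from the robot), rad: 0 = straight down, locked; pi/2 = straight out, level; more = leaning up. Starts open at 1.1 to 2.2 and stays where it is left. Swings freely (under 1 N) down to about 0.5, where its inner bead meets the lip of the tub; an inward push of about 4 to 6 N low on the clip snaps it under and the value falls below 0.05. Stopped short, it stays ajar.
- clip_left (a joint): Clip on the left end (+y side), rad: 0 = straight down, locked; pi/2 = straight out, level; more = leaning up. Starts locked at 0 and must stay so. Same clip but 70 mm wide.
- clip_right (a joint): Clip on the right end (-y side), rad: 0 = straight down, locked; pi/2 = straight out, level; more = leaning up. Starts locked at 0 and must stay so. Same clip but 70 mm wide.
- clip_front_hinge (a point): Middle of the hinge line of the front clip, 78 mm above the bench at the lid's edge; the line runs along the box's y and outward is the box's -x. The clip is a plate 110 mm wide, reaching 35 mm from the hinge line; when locked its outer face is 3 mm outside the hinge line.
- clip_front_edge (a point): Middle of the free edge of the front clip, 35 mm from the hinge line; moves with the clip.
- clip_back_hinge (a point): Middle of the hinge line of the back clip, 78 mm above the bench at the lid's edge; the line runs along the box's y and outward is the box's +x. The clip is a plate 110 mm wide, reaching 35 mm from the hinge line; when locked its outer face is 3 mm outside the hinge line.
- clip_back_edge (a point): Middle of the free edge of the back clip, 35 mm from the hinge line; moves with the clip.
- amber_bottle: Bystander: amber glass bottle with black cap, 56 mm across, 125 mm tall, standing beside the left end of the box. Origin: centre of its underside.
- sample_jar: Bystander: small clear glass jar with white cap, 44 mm across, 55 mm tall, standing beside the right end of the box. Origin: centre of its underside.
- jar_lid: Bystander: loose white plastic jar lid, 86 mm across, 13 mm high, lying beyond the back of the box. Origin: centre of its underside.
- spatula: Bystander: thin two-ended steel laboratory spatula, 205 mm long, 5 mm thick, lying flat in front of the box. Origin: middle of its length.
- flask: Bystander: conical glass flask, 84 mm across, 125 mm tall, standing well to the robot's left. Origin: centre of its underside.
- wash_bottle: Bystander: white squeeze bottle with bent spout, 72 mm across, 190 mm tall, well to the robot's left. Origin: centre of its underside.
- beaker: Bystander: glass beaker, 72 mm across, 92 mm tall, well to the robot's right. Origin: centre of its underside.
- cork_ring: Bystander: cork flask ring, 104 mm across, 26 mm high, well to the robot's right. Origin: centre of its underside.
Mind the look-alikes: they are no part of the job. What is shaped like the sample_box but blue or orange is not meant.

How it is judged (in metres and radians):
At the end, for the whole second after the job is handed in: All four clips of the sample box are locked (each hinge value below 0.12 rad), the box stands flat and still within 60 mm of where it started, and every bystander is within 40 mm of where it was (value of joint each of clip_front, clip_back, clip_left, clip_right below 0.12 rad and distance of sample_box from where it was at the start of the episode below 0.06 m and angle between sample_box's own z axis and vertical below 0.05 rad and linear speed of sample_box below 0.01 m/s and distance of each of amber_bottle, sample_jar, jar_lid, spatula, flask, wash_bottle, beaker, cork_ring from where it was at the start of the episode below 0.04 m); the robot touches nothing.
It fails at once if the sample box is lifted more than 15 mm off the bench (height (world z) of sample_box above 0.015 m).
It fails at once if the sample box is tipped by more than 0.2 rad (angle between sample_box's own z axis and vertical above 0.2 rad).
It fails at once if the sample box is shoved more than 80 mm from its place (distance of sample_box from where it was at the start of the episode above 0.08 m).
It fails at once if an end clip is opened (value of joint any of clip_left, clip_right above 0.3 rad).
It fails at once if a bystander is moved or lifted by more than 40 mm, or knocked over (distance of any of amber_bottle, sample_jar, jar_lid, spatula, flask, wash_bottle, beaker, cork_ring from where it was at the start of the episode above 0.04 m or angle between any of amber_bottle, sample_jar, jar_lid, spatula, flask, wash_bottle, beaker, cork_ring's own z axis and vertical above 0.6 rad).
It also fails if it takes over 40 s, if anything falls off the work surface, if the arm or the gripper's body presses on something with over 40 N, if the wrist force passes 120 N, or if a joint passes its speed limit or range.

## Working session

There is one attempt and no reset: what is moved stays moved. The work goes in short steps, Python scripts to look and compute and a tool call to move; the robot and the scene stay as the last step left them, time stands still between calls to the robot, and variables do not carry over. Pictures are saved under pics/ and viewed, and the job is handed in when it is done.

Besides the shell and the picture viewer there is one more tool, called after ">>>" as name(argument=value, ...), one argument or row to a line, values as JSON. arm_command: Moves the arm, as the interface text tells. Its arguments: {"type":"object","properties":{"targets":{"type":"array"}},"required":["targets"]}

```bash
ls; mkdir -p pics
python3 - <<'E'
from cell import env, read_camera, get_calibration
import cv2,numpy as np
for n in("scene","side"):
    p,d=read_camera(n); cv2.imwrite(f"pics/{n}0.png",p); np.save(f"/tmp/{n}0.npy",d)
    c=get_calibration(n); print(n,c)
print(env.state())
E
```

```text
pics
scene {'vfov': 46.99838937594243, 'cx': 321.9077891177317, 'cy': 229.82045615312734, 'world_from_camera': array([[-6.37824271e-01,  4.89004713e-01, -5.95024865e-01,
         1.32548982e+03],
       [ 7.69868551e-01,  3.82766493e-01, -5.10678202e-01,
         7.20869102e+02],
       [-2.19684666e-02, -7.83813883e-01, -6.20607109e-01,
         9.47683208e+02],
       [ 0.00000000e+00,  0.00000000e+00,  0.00000000e+00,
         1.00000000e+00]])}
side {'vfov': 55.65984241671356, 'cx': 320.2922792933579, 'cy': 244.01191900035366, 'world_from_camera': array([[ 7.51467827e-01, -5.15765735e-01,  4.11438709e-01,
         9.93813526e+01],
       [-6.59677341e-01, -5.76931008e-01,  4.81639303e-01,
        -5.23437591e+02],
       [-1.10413004e-02, -6.33353234e-01, -7.73784060e-01,
         8.74922420e+02],
       [ 0.00000000e+00,  0.00000000e+00,  0.00000000e+00,
         1.00000000e+00]])}
{'t': 0.1, 'joints': array([ 1.18038285e+00,  4.91481196e-01,  1.55941960e+00, -6.32952711e-06,
        1.09167519e+00, -1.05611284e-01]), 'qvel': array([-0.00264196, -0.00244082, -0.00159618, -0.00159558, -0.00116185,
        0.00107205]), 'tau': array([ 2.08613434e-03, -6.13625407e+01, -2.58610153e+01,  6.94402819e-02,
        4.70137526e-02,  7.16479548e-06]), 'eef_pos': array([175.50546398, 599.61893587, 214.12070775]), 'tcp_rot': array([-3.14061421e+00, -9.80749768e-05,  2.85679334e+00]), 'ft_force': array([-0.00671899,  0.19586924, -0.1178559 ]), 'moment': array([0.02741903, 0.0139883 , 0.03204267]), 'opening': 1.0014157592375506}
```

View pics/scene0.png

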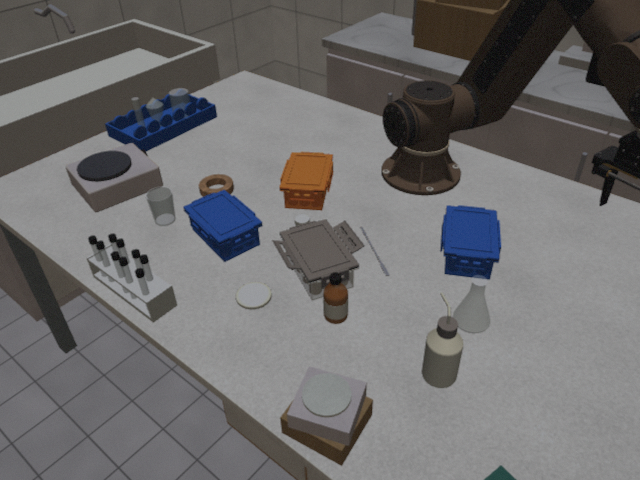

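View pics/side0.png

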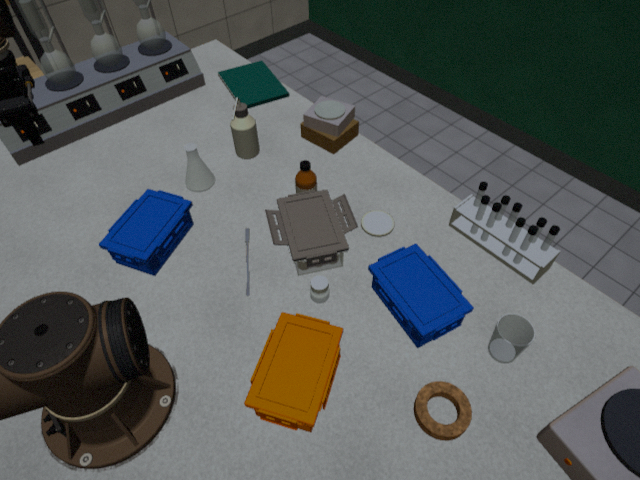

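Candidates shaped like the box, by scene pixel: grey (318,250), blue (223,223), blue (470,240) and orange (307,180). In the side view the grey one is at (312,225). The grey one, with clips open front and back, fits the description. I'll check it in a close crop.

Run:
```python
import cv2,numpy as np
a=cv2.imread("pics/scene0.png")[205:325,260:400]; b=cv2.imread("pics/side0.png")[170:290,250:390]
f=lambda x:cv2.convertScaleAbs(cv2.resize(x,None,fx=5,fy=5,interpolation=cv2.INTER_CUBIC),alpha=1.4)
cv2.imwrite("pics/ca.png",f(a));cv2.imwrite("pics/cb.png",f(b))
```

```text
(no output)
```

View pics/ca.png

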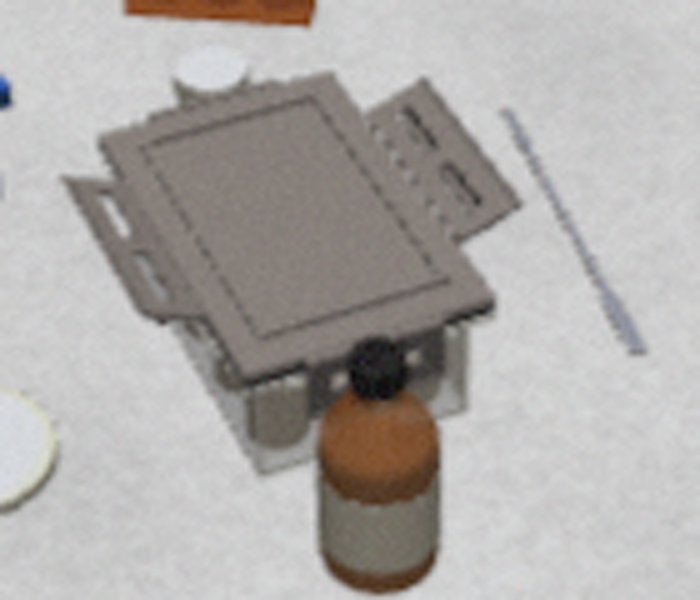

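View pics/cb.png

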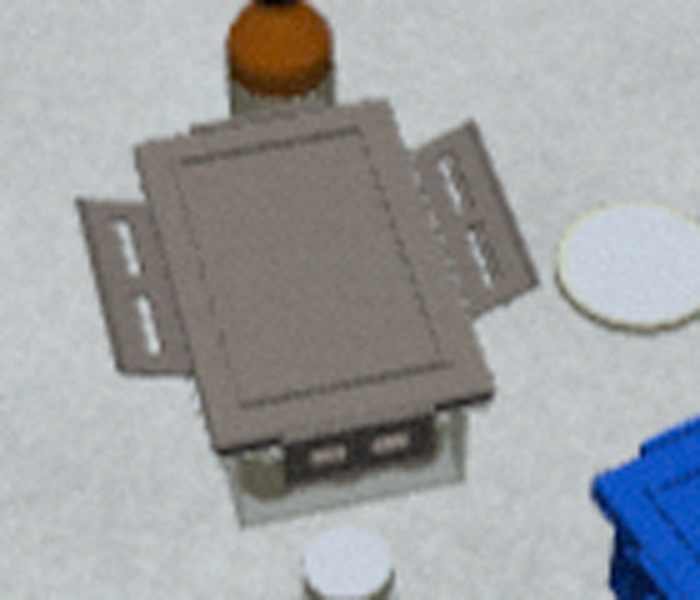

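```bash
cat > h.py <<'E'
import numpy as np, cv2
from cell import env, read_camera, get_calibration
def ray(c,p):
    f=240/np.tan(np.radians(c["vfov"])/2); M=c["world_from_camera"]
    v=M[:3,:3]@np.array([(p[0]-c["cx"])/f,(p[1]-c["cy"])/f,1.0]); return M[:3,3],v/np.linalg.norm(v)
def plane(c,p,z):
    o,v=ray(c,p); return o+v*(z-o[2])/v[2]
def tri(L):
    A=0;b=0
    for c,p in L:
        o,v=ray(c,p);P=np.eye(3)-np.outer(v,v);A=A+P;b=b+P@o
    x=np.linalg.solve(A,b); return x,[np.linalg.norm((np.eye(3)-np.outer(v,v))@(x-o)) for o,v in [ray(c,p) for c,p in L]]
E
python3 - <<'E'
from h import *
np.set_printoptions(precision=1,suppress=True)
cs,cd=get_calibration("scene"),get_calibration("side")
S=lambda p:np.array(p)/5+[260,205]-.4
D=lambda p:np.array(p)/5+[250,170]-.4
pts={'LF':((494,300),(137,148)),'LB':((245,370),(385,100)),'RB':((100,138),(494,390)),'RF':((330,72),(218,445)),
'FeR':((425,80),(118,372)),'FeL':((520,207),(80,200)),'BeR':((65,178),(537,283)),'BeL':((150,315),(472,122)),
}
R={}
for k,(s,d) in pts.items():
    x,e=tri([(cs,S(s)),(cd,D(d))]);R[k]=x
    print(k,x,np.array(e), plane(cs,S(s),80),plane(cd,D(d),80))
ctr=(R['LF']+R['LB']+R['RF']+R['RB'])/4
print(ctr,[np.linalg.norm(R[a]-R[b]) for a,b in(('LF','RF'),('LB','RB'),('LF','LB'),('RF','RB'),('FeR','FeL'),('BeR','BeL'))])
y=R['LF']-R['RF']+R['LB']-R['RB']; x=R['LB']-R['LF']+R['RB']-R['RF']
print('yaw',np.arctan2(y[1],y[0])-np.pi/2,np.arctan2(x[1],x[0]))
yaw=(np.arctan2(y[1],y[0])-np.pi/2+np.arctan2(x[1],x[0]))/2
ux=np.array([np.cos(yaw),np.sin(yaw),0]);uy=np.array([-ux[1],ux[0],0])
for k in R: 
    d=R[k]-ctr; print(k,d@ux,d@uy,R[k][2])
for n,h,s,d in(('bottlecap',125,(378,360),(275,0)),('jarcap',55,(212,68),(348,568))):
    print(n,plane(cs,S(s),h),plane(cd,D(d),h))
print('jarlid',plane(cs,(254,295),13),plane(cd,(377,223),13))
print('spat',[plane(cs,S(q),3) for q in((508,112),(638,350))],plane(cd,(248,228),3),plane(cd,(248,294),3))
E
```

```text
LF [538.6 154.3  75.4] [1. 1.] [541.9 157.9  80. ] [536.6 149.5  80. ]
LB [650.1  95.3  78.5] [1.3 1.3] [650.3  97.3  80. ] [650.   93.2  80. ]
RB [564.  -75.6  75.9] [0.9 0.9] [566.9 -71.2  80. ] [562.2 -78.5  80. ]
RF [450.8 -17.5  77.1] [1. 1.] [452.8 -14.4  80. ] [450.1 -20.1  80. ]
FeR [438.2  36.   89.6] [0.5 0.5] [427.9  28.6  80. ] [442.6  42.4  80. ]
FeL [489.4 133.2  89.1] [0.9 0.9] [479.8 127.4  80. ] [494.4 140.   80. ]
BeR [612.2 -52.3  92.7] [1. 1.] [601.  -63.1  80. ] [621.3 -45.4  80. ]
BeL [661.   45.8  92.2] [2.7 2.7] [649.6  38.1  80. ] [671.7  52.7  80. ]
[550.9  39.2  76.7] [np.float64(192.93658860530394), np.float64(191.40092820143886), np.float64(126.21744129134308), np.float64(127.24911406914944), np.float64(109.86775514890529), np.float64(109.5456242753233)]
yaw -0.46989196174005965 -0.4802060775399734
LF -63.5804724067759 96.7907425510893 75.36485163998611
LB 62.58952281127692 95.36161056525621 78.51641864343576
RB 64.11696381894129 -96.01504904590438 75.87892050799799
RF -63.12601422344226 -96.13730407044112 77.122553893637
FeR -98.74406200518185 -54.348228031345094 89.58049449576829
FeL -97.62110562239124 55.51256236605322 89.06153044973948
BeR 96.43071739271083 -53.273128582903034 92.6825928196114
BeL 94.92713186630463 56.260987633833224 92.17228599660987
bottlecap [644.7 170.8 125. ] [625.6 147.1 125. ]
jarcap [463.9 -87.8  55. ] [460.8 -94.4  55. ]
jarlid [721.9 -16.1  13. ] [710.7 -31.1  13. ]
spat [array([343. ,  21.2,   3. ]), array([457.8, 186.4,   3. ])] [460.  182.3   3. ] [343.1  18.5   3. ]
```

Measured from both views:
- **Box:** centre about (551, 39), yaw about -0.475. Lid corners come out 126 x 192 mm, consistent with the sizes given.
- **Clips:** edges 110 mm wide, near 1.95 rad (front) and 2.1 rad (back).
- **Crops:** the grey lid shows both long clips open.

I'll raise the tool, then go over the box with the fingers shut and look with the wrist camera.

>>> arm_command(
  targets=[
    [[0,0,0],[0,0,-0.05],255],
    [[0,0,0],[0,0,-0.1],255],
    [[0,0,0.1],[-0.05,-0.04,-0.11],255],
    [[0,0,0.19],[-0.52,-0.433,-0.13],255],
    [[0,0,0.19],[-0.52,-0.433,-0.13],255],
    [[0,0,0.19],[-0.52,-0.433,-0.13],255],
    [[0,0,0.19],[-0.52,-0.433,-0.13],255],
    [[0,0,0.19],[-0.52,-0.433,-0.13],255],
  ],
)

```text
t: 0.9
eef_pos: [343.5, 349.9, 331.2]
tcp_rot: [-3.142, -0.0, 2.667]
ft_force: [1.5, 0.9, 0.1]
opening: 0.383
```

>>> arm_command(
  targets=[
    [[0,0,0],[-0.326,-0.182,-0.01],255],
    [[0,0,0],[-0.326,-0.182,-0.01],255],
    [[0,0,0],[-0.326,-0.182,-0.01],255],
    [[0,0,0],[-0.326,-0.182,-0.01],255],
    [[0,0,0],[-0.326,-0.182,-0.01],255],
    [[0,0,0],[-0.326,-0.182,-0.01],255],
    [[0,0,0],[-0.326,-0.182,-0.01],255],
    [[0,0,0],[-0.326,-0.182,-0.01],255],
  ],
)

```text
t: 1.7
eef_pos: [551.2, 37.6, 340.7]
tcp_rot: [-3.141, -0.0, 2.664]
ft_force: [0.3, 0.7, -0.3]
opening: 0.003
```

Run:
```python
from h import *
print(env.state()['eef_pos'],env.state()['tcp_rot'],env.state()['ft_force'])
c=get_calibration("wrist");print(c)
p,d=read_camera("wrist");cv2.imwrite("pics/w1.png",cv2.convertScaleAbs(p,alpha=1.3));np.save("/tmp/w1.npy",d)
```

```text
[551.17376464  37.61909229 340.67266862] [-3.14107069e+00 -3.54428612e-04  2.66432424e+00] [ 0.34943036  0.72317889 -0.34057538]
{'vfov': 60.7832955424274, 'cx': 323.078658919925, 'cy': 238.3985198027687, 'world_from_camera': array([[ 4.60315378e-01,  8.60952547e-01,  2.16495878e-01,
         4.89371326e+02],
       [ 8.87754228e-01, -4.46011118e-01, -1.13870599e-01,
         7.03785019e+01],
       [-1.47761381e-03,  2.44611519e-01, -9.69620040e-01,
         5.09916440e+02],
       [ 0.00000000e+00,  0.00000000e+00,  0.00000000e+00,
         1.00000000e+00]])}
```

View pics/w1.png

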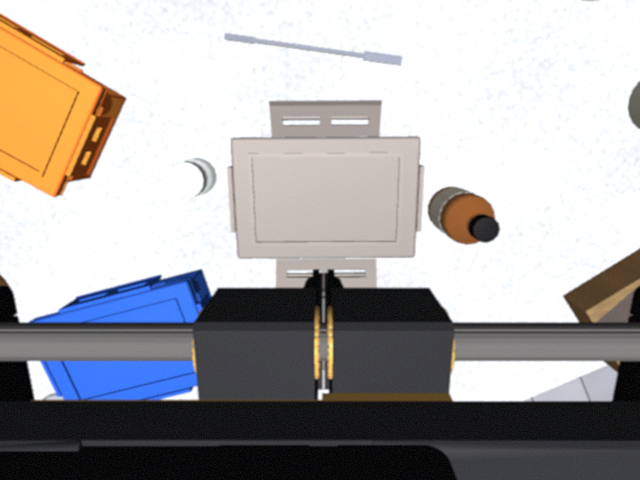

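The wrist view shows the lid's corners at (232,138), (420,137), (414,257) and (237,257). The front clip's edge runs (271,101) to (381,101), and the shut fingertips are at about (323,280).

Run:
```python
from h import *
np.set_printoptions(precision=1,suppress=True)
c=get_calibration("wrist");d=np.load("/tmp/w1.npy")
P={k:plane(c,q,80) for k,q in dict(RF=(232,138),LF=(420,137),LB=(414,257),RB=(237,257)).items()}
ctr=sum(P.values())/4;print(P,ctr)
y=P['LF']-P['RF']+P['LB']-P['RB'];yaw=np.arctan2(-y[0],y[1]);print('yaw',yaw)
ux=np.array([np.cos(yaw),np.sin(yaw),0]);uy=np.array([-ux[1],ux[0],0])
for k in P:print(k,(P[k]-ctr)@ux,(P[k]-ctr)@uy)
f=240/np.tan(np.radians(c["vfov"])/2);M=c["world_from_camera"]
for n,q in dict(lid=(326,200),lid2=(260,200),Fe=(326,105),Fm=(326,112),Froot=(326,132),Be=(290,282),Br=(290,264),cap=(484,228),jar=(190,178),spL=(395,60)).items():
    z=float(d[q[1],q[0]]); w=M@np.array([(q[0]-c["cx"])/f*z,(q[1]-c["cy"])/f*z,z,1]);w=w[:3]
    print(n,w,'box',(w-ctr)@ux,(w-ctr)@uy)
```

```text
{'RF': array([449.7, -15.3,  80. ]), 'LF': array([537.2, 155.2,  80. ]), 'LB': array([650.8,  97.2,  80. ]), 'RB': array([561.5, -74.9,  80. ])} [549.8  40.6  80. ]
yaw -0.4762984884966967
RF -63.328741508573124 -95.48995832127365
LF -63.77049363138591 96.15350946209608
LB 63.77049363138597 96.61382254246467
RB 63.328741508573124 -97.27737368328711
lid [550.7  40.5  78.8] box 0.8253704462604783 0.3352170939940575
lid2 [518.3 -21.4  79.9] box 0.47068162978631456 -69.51523812936577
Fe [466.   84.2  90.2] box -94.42673272066371 0.3855361391623912
Fm [471.7  81.3  86.5] box -88.08314553045668 0.3971522861759393
Froot [488.7  72.5  81.5] box -68.96529962110773 0.39999466529137184
Be [610.7 -34.7  90.4] box 88.66426610438545 -38.92087507112433
Br [595.1 -27.1  80.7] box 71.27838249011853 -39.30554738161124
cap [639.  166.4 123.5] box 21.54718104336723 152.75847098812602
jar [462.9 -83.6  54.2] box -20.288589974372226 -150.12392263097988
spL [453.9 180.1   4.2] box -149.2171855741056 80.02617012145171
```

Wrist, scene and side views agree: centre (550, 40), yaw -0.476. Next I go above the front clip, 97 mm out from the box centre, then descend.

>>> arm_command(
  targets=[
    [[0,0,0],[0.099,0.001,0.1],255],
    [[0,0,0],[0.099,0.001,0.1],255],
    [[0,0,0],[0.099,0.001,0.1],255],
    [[0,0,0],[0.099,0.001,0.22],255],
    [[0,0,0],[0.099,0.001,0.22],255],
    [[0,0,0],[0.099,0.001,0.22],255],
    [[0,0,0],[0.099,0.001,0.22],255],
  ],
)

```text
t: 2.45
eef_pos: [460.6, 87.2, 118.9]
tcp_rot: [-3.139, -0.005, 2.667]
ft_force: [-0.1, 0.2, -0.4]
opening: 0.008
```

>>> arm_command(
  targets=[
    [[0,0,0],[0,0,0.015],255],
    [[0,0,0],[0,0,0.03],255],
    [[0,0,0],[0,0,0.04],255],
    [[0,0,0],[0,0,0.05],255],
    [[0,0,0],[0,0,0.05],255],
  ],
)

```text
t: 2.95
eef_pos: [462.1, 87.1, 70.9]
tcp_rot: [-3.141, -0.001, 2.667]
ft_force: [-0.6, -1.0, -0.3]
opening: 0.003
```

>>> arm_command(
  targets=[
    [[0,0,0],[-0.004,0,0.008],255],
    [[0,0,0],[-0.008,0,0.016],255],
    [[0,0,0],[-0.01,0,0.022],255],
    [[0,0,0],[-0.01,0,0.022],255],
  ],
)

```text
t: 3.35
eef_pos: [471.1, 82.3, 48.4]
tcp_rot: [-3.141, -0.001, 2.666]
ft_force: [0.2, -0.2, 0.2]
opening: 0.007
```

Run:
```python
from h import *
print(env.state()['eef_pos'],env.state()['ft_force'])
p,d=read_camera("side");q,_=read_camera("scene")
f=lambda x:cv2.convertScaleAbs(cv2.resize(x,None,fx=3.2,fy=3.2,interpolation=cv2.INTER_CUBIC),alpha=1.4)
cv2.imwrite("pics/s2.png",np.hstack([f(p[170:290,250:375]),f(q[205:325,265:390])]))
```

```text
[471.09554364  82.28141863  48.42609064] [ 0.236652   -0.23787837  0.16583583]
```

View pics/s2.png

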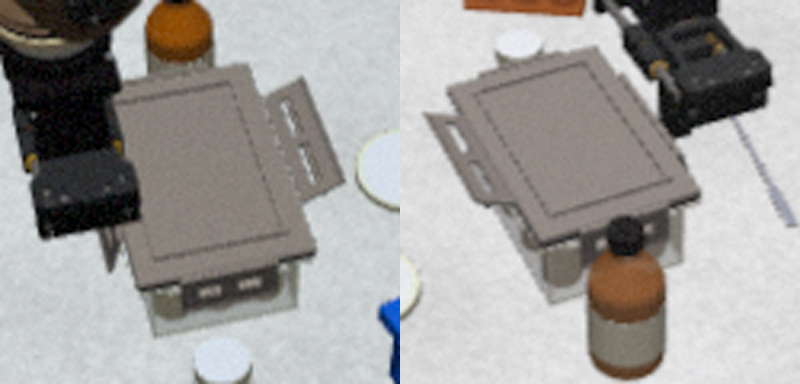

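The front clip is folded down, its edge showing at (110,250) in the left panel. Nothing else has been disturbed. Now I press inward gently.

>>> arm_command(
  targets=[
    [[0,0,0],[-0.002,0,0],255],
    [[0,0,0],[-0.004,0,0],255],
    [[0,0,0],[-0.006,0,0],255],
  ],
)

```text
t: 3.75
eef_pos: [476.6, 79.7, 49.4]
tcp_rot: [3.141, 0.0, 2.667]
ft_force: [-0.0, 0.4, -1.1]
opening: 0.007
```

>>> arm_command(
  targets=[
    [[0,0,0],[-0.001,0,0],255],
    [[0,0,0],[-0.002,0,0],255],
  ],
)

```text
t: 3.95
eef_pos: [478.2, 78.9, 49.3]
tcp_rot: [3.141, -0.0, 2.667]
ft_force: [-4.0, 4.3, 0.7]
opening: 0.007
```

>>> arm_command(
  targets=[
    [[0,0,0],[-0.001,0,0],255],
    [[0,0,0],[-0.002,0,0],255],
  ],
)

```text
t: 4.15
eef_pos: [478.1, 78.7, 49.2]
tcp_rot: [-3.141, -0.004, 2.667]
ft_force: [-10.2, 12.2, 8.1]
opening: 0.007
```

The force climbed to 16 N with an odd direction, so I'll look before pushing more.

```bash
cat > look.py <<'E'
from h import *
import sys
s=env.state();print(s['t'],s['eef_pos'],s['ft_force'],s['moment'])
p,d=read_camera("side");q,_=read_camera("scene")
f=lambda x:cv2.convertScaleAbs(cv2.resize(x,None,fx=3.2,fy=3.2,interpolation=cv2.INTER_CUBIC),alpha=1.4)
cv2.imwrite("pics/%s.png"%sys.argv[1],np.hstack([f(p[170:290,250:375]),f(q[205:325,265:390])]))
w,_=read_camera("wrist");cv2.imwrite("pics/%sw.png"%sys.argv[1],w)
print(env.state()['ft_force'])
E
python3 look.py s3
```

```text
4.15 [478.13946208  78.68118644  49.20866546] [-10.18150587  12.23335285   8.12309068] [2.04982671 1.6585557  0.10127294]
[-8.3144826   9.45621451  6.53116611]
```

View pics/s3.png

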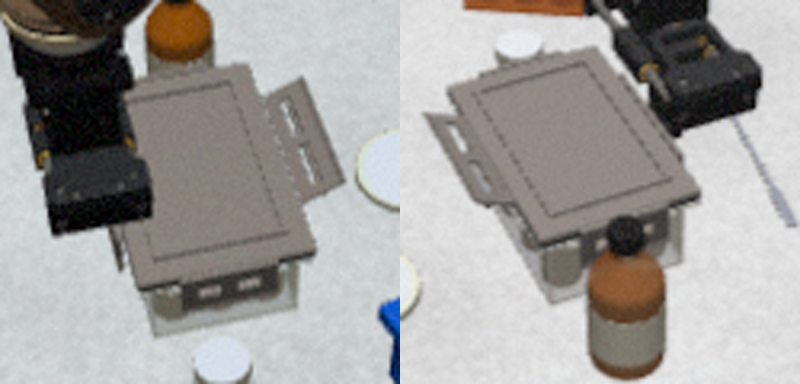

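View pics/s3w.png

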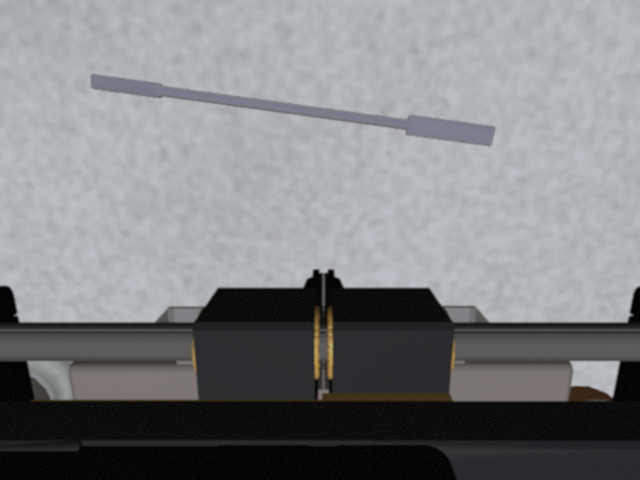

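>>> arm_command(
  targets=[
    [[0,0,0],[0.02,0,0],255],
    [[0,0,0],[0.04,0,0],255],
    [[0,0,0],[0.05,0,-0.04],255],
    [[0,0,0],[0.05,0,-0.08],255],
    [[0,0,0],[0.05,0,-0.11],255],
  ],
)

```text
t: 4.8
eef_pos: [435.5, 100.9, 161.4]
tcp_rot: [3.141, 0.001, 2.667]
ft_force: [0.0, -0.7, -0.7]
opening: 0.004
```

```bash
python3 look.py s4
```

```text
4.8 [435.485149   100.94866226 161.37949304] [ 0.02182413 -0.72409437 -0.68291513] [-0.01844921 -0.01798981  0.06949274]
[ 0.70749547  0.19864477 -0.30190025]
```

View pics/s4.png

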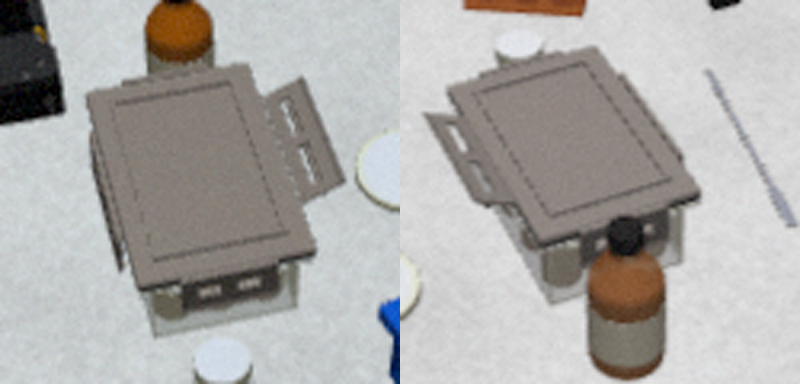

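View pics/s4w.png

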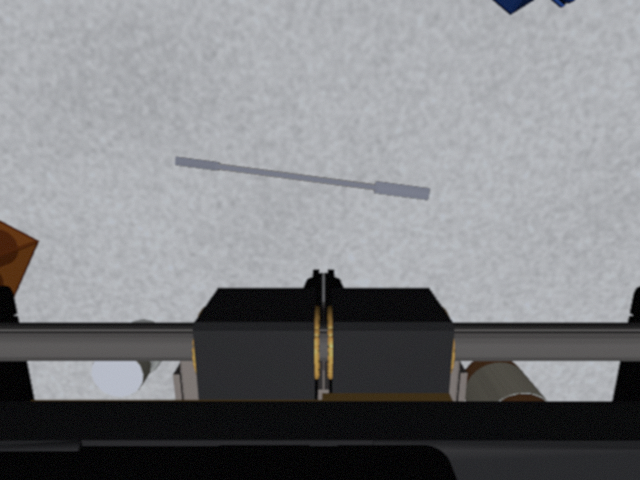

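Run:
```python
from h import *
c=get_calibration("side");f=240/np.tan(np.radians(c["vfov"])/2);W=np.linalg.inv(c["world_from_camera"])
def proj(b):
    ux=np.array([.8887,-.4585,0]);uy=np.array([.4585,.8887,0])
    w=np.array([550,40,0.])+b[0]*ux+b[1]*uy+[0,0,b[2]]
    v=W[:3,:3]@w+W[:3,3];return v[:2]/v[2]*f+[c["cx"],c["cy"]]
g=lambda p:(p-[250,170])*3.2
for n,b in(('lidRF',(-63.5,-96,80)),('lidLF',(-63.5,96,80))):print(n,g(proj(b)))
for a in(0,.2,.35,.5,.6):
  for o in(0,3):
    e=np.array([-67-35*np.sin(a)-o*np.cos(a),-55,78-35*np.cos(a)+o*np.sin(a)]);l=e.copy();l[1]=55;print(a,o,g(proj(e)),g(proj(l)))
p=cv2.imread("pics/side0.png") # now view enlarged
q,_=read_camera("side");q=q[185:265,265:315]
cv2.imwrite("pics/z4.png",cv2.convertScaleAbs(cv2.resize(q,None,fx=7,fy=7,interpolation=cv2.INTER_CUBIC),alpha=1.5))
```

```text
lidRF [134.0437975  280.64993021]
lidLF [83.45698648 89.49362384]
0 0 [120.88339008 269.34481661] [ 92.76826512 160.78649954]
0 3 [116.83213845 270.15896726] [ 88.95058462 161.50957908]
0.2 0 [111.41962027 270.64135273] [ 83.83734508 161.85522742]
0.2 3 [107.37904694 270.93529048] [ 80.01919825 162.04542284]
0.35 0 [104.43662566 270.8056983 ] [ 77.2316912  161.83179281]
0.35 3 [100.50275442 270.69903371] [ 73.50680832 161.61444618]
0.5 0 [ 97.71538195 270.26835769] [ 70.86039447 161.09666506]
0.5 3 [ 93.97171046 269.760703  ] [ 67.30806807 160.47385386]
0.6 0 [ 93.4510753  269.52300249] [ 66.8106283  160.21608082]
0.6 3 [ 89.87939205 268.75172826] [ 63.41628282 159.32813119]
```

View pics/z4.png

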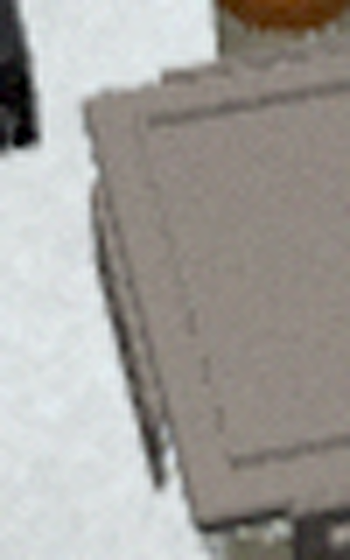

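The front clip's lower edge corner appears at about (288,254) in the full side picture. That fits the locked projection (about 288,255) once I correct for the lid corners' own offset. At 0.2 rad it would sit 3 px further left, so it has snapped home. The box has not moved visibly. Now the back clip.

>>> arm_command(
  targets=[
    [[0,0,0],[-0.04,-0.002,-0.01],255],
    [[0,0,0],[-0.227,-0.002,-0.01],255],
    [[0,0,0],[-0.227,-0.002,-0.01],255],
    [[0,0,0],[-0.227,-0.002,-0.01],255],
    [[0,0,0],[-0.227,-0.002,-0.01],255],
    [[0,0,0],[-0.227,-0.002,0.02],255],
    [[0,0,0],[-0.227,-0.002,0.043],255],
    [[0,0,0],[-0.227,-0.002,0.043],255],
  ],
)

```text
t: 5.8
eef_pos: [634.4, -4.9, 111.2]
tcp_rot: [-3.139, -0.008, 2.666]
ft_force: [-0.6, -0.3, 0.2]
opening: 0.005
```

>>> arm_command(
  targets=[
    [[0,0,0],[0,0,0.015],255],
    [[0,0,0],[0,0,0.03],255],
    [[0,0,0],[0,0,0.04],255],
    [[0,0,0],[0,0,0.05],255],
    [[0,0,0],[0,0,0.05],255],
  ],
)

```text
t: 6.3
eef_pos: [635.9, -4.7, 64.9]
tcp_rot: [-3.141, -0.002, 2.667]
ft_force: [-0.3, -0.5, 0.1]
opening: 0.007
```

>>> arm_command(
  targets=[
    [[0,0,0],[0.002,0,0.006],255],
    [[0,0,0],[0.004,0,0.012],255],
    [[0,0,0],[0.007,0,0.016],255],
    [[0,0,0],[0.007,0,0.016],255],
  ],
)

```text
t: 6.7
eef_pos: [629.9, -1.4, 49.9]
tcp_rot: [3.142, -0.0, 2.667]
ft_force: [1.2, -0.4, -0.5]
opening: 0.002
```

```bash
python3 look.py s5
```

```text
6.7 [629.92822736  -1.39629109  49.92404381] [ 1.20089659 -0.39234443 -0.51186286] [-0.11643167 -0.17389655  0.00073808]
[-0.33723618  0.37915398 -0.19414976]
```

View pics/s5.png

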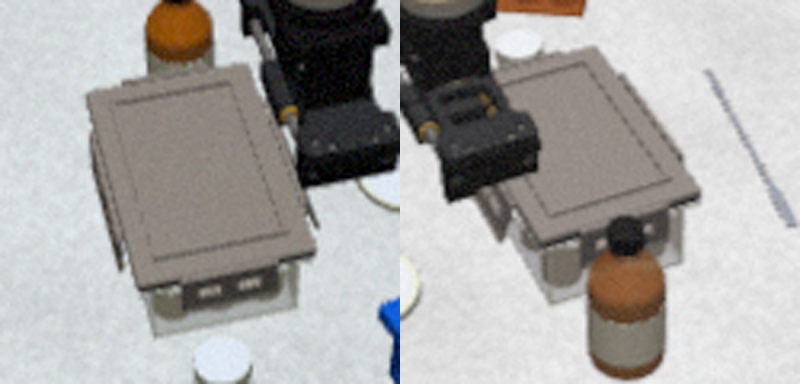

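The back clip is folded down, with a sliver visible at (310,215) in the left panel. Box and bystanders are in place. I press inward the same way.

>>> arm_command(
  targets=[
    [[0,0,0],[0.002,0,0],255],
    [[0,0,0],[0.004,0,0],255],
    [[0,0,0],[0.006,0,0],255],
  ],
)

```text
t: 7.15
eef_pos: [624.5, 1.3, 50.2]
tcp_rot: [-3.142, -0.0, 2.667]
ft_force: [0.8, -0.2, -0.7]
opening: 0.005
```

>>> arm_command(
  targets=[
    [[0,0,0],[0.001,0,0],255],
    [[0,0,0],[0.002,0,0],255],
  ],
)

```text
t: 7.35
eef_pos: [622.8, 2.2, 50.2]
tcp_rot: [3.142, -0.0, 2.667]
ft_force: [1.1, -1.0, -0.3]
opening: 0.003
```

>>> arm_command(
  targets=[
    [[0,0,0],[0.001,0,0],255],
    [[0,0,0],[0.002,0,0],255],
  ],
)

```text
t: 7.55
eef_pos: [622.5, 2.5, 50.4]
tcp_rot: [3.141, 0.003, 2.667]
ft_force: [8.2, -6.0, -2.2]
opening: 0.003
```

>>> arm_command(
  targets=[
    [[0,0,0],[0.001,0,0],255],
    [[0,0,0],[0.002,0,0],255],
  ],
)

```text
t: 7.75
eef_pos: [621.6, 3.1, 50.8]
tcp_rot: [3.14, 0.005, 2.667]
ft_force: [9.0, -6.5, -2.6]
opening: 0.004
```

>>> arm_command(
  targets=[
    [[0,0,0],[-0.02,0,0],255],
    [[0,0,0],[-0.04,0,0],255],
    [[0,0,0],[-0.05,0,-0.04],255],
    [[0,0,0],[-0.05,0,-0.09],255],
    [[0,0,0],[-0.05,0,-0.14],255],
    [[0,0,0],[-0.05,0,-0.19],255],
    [[0,0,0],[-0.05,0,-0.24],255],
  ],
)

```text
t: 8.45
eef_pos: [663.4, -18.8, 292.4]
tcp_rot: [3.142, -0.0, 2.667]
ft_force: [0.6, -0.4, -0.3]
opening: 0.004
```

```bash
python3 look.py s6
```

```text
8.45 [663.36190576 -18.80127028 292.38252052] [ 0.59686874 -0.43025763 -0.27930574] [-0.04209006 -0.00331162  0.02356474]
[-0.43985122 -0.0256341  -0.6106319 ]
```

View pics/s6.png

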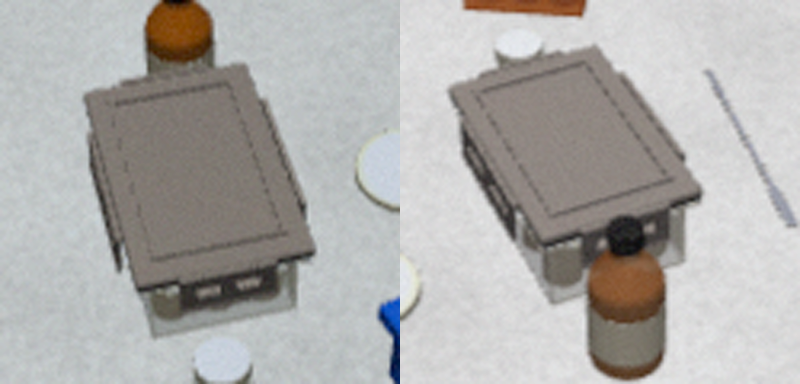

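View pics/s6w.png

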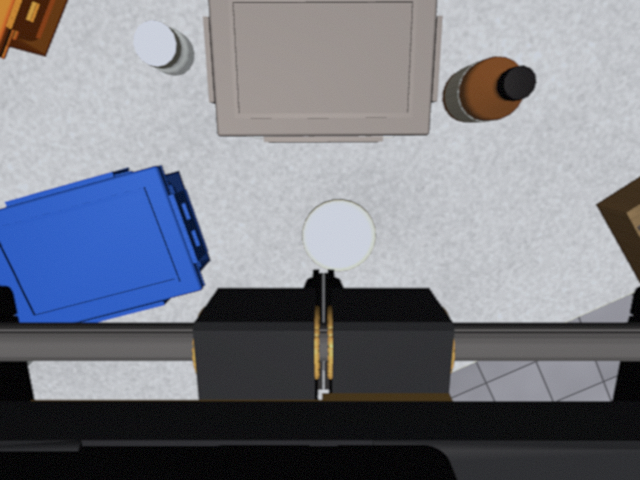

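Now I check both clips' edges against the projection for 0, 0.15 and 0.35 rad, referenced to the lid corners in each picture.

Run:
```python
from h import *
ux=np.array([.8887,-.4585,0]);uy=np.array([.4585,.8887,0])
C={n:get_calibration(n) for n in("scene","side","wrist")}
print(env.state()['t'])
def proj(n,b):
    c=C[n];f=240/np.tan(np.radians(c["vfov"])/2);W=np.linalg.inv(c["world_from_camera"])
    w=np.array([550,40,0.])+b[0]*ux+b[1]*uy+[0,0,b[2]]
    v=W[:3,:3]@w+W[:3,3];return (v[:2]/v[2]*f+[c["cx"],c["cy"]]).round(1)
for n in C:
    print(n,'lid LF LB RB RF',*[proj(n,(x,y,80)) for x,y in((-63.5,96),(63.5,96),(63.5,-96),(-63.5,-96))])
    for s in((1,) if n!='side' else (-1,1)):
        for a in(0,.15,.35):
            print(n,s,a,'edge L,R outer',*[proj(n,(s*(67+35*np.sin(a)+3*np.cos(a)),y,78-35*np.cos(a)+3*np.sin(a))) for y in(55,-55)])
crop={'scene':(270,210,80,100),'side':(265,180,100,90),'wrist':(200,90,250,70)}
for n,(x,y,w,h) in crop.items():
    p,_=read_camera(n);k=int(min(800/w,600/h));
    cv2.imwrite(f"pics/z6_{n}.png",cv2.convertScaleAbs(cv2.resize(p[y:y+h,x:x+w],None,fx=k,fy=k,interpolation=cv2.INTER_CUBIC),alpha=1.4 if n!='wrist' else 1));print(n,k)
```

```text
8.6
scene lid LF LB RB RF [358.3 263. ] [308.2 278.4] [279.9 230.8] [325.9 218.2]
scene 1 0 edge L,R outer [299.8 279.7] [283.9 252.2]
scene 1 0.15 edge L,R outer [297.7 280.1] [282.  252.5]
scene 1 0.35 edge L,R outer [295.1 280.2] [279.4 252.5]
side lid LF LB RB RF [276.1 198. ] [325.9 188.9] [347.2 246.5] [291.9 257.7]
side -1 0 edge L,R outer [277.8 220.5] [286.5 254.4]
side -1 0.15 edge L,R outer [275.7 220.6] [284.3 254.6]
side -1 0.35 edge L,R outer [273.  220.5] [281.4 254.6]
side 1 0 edge L,R outer [332.5 210.1] [344.5 242.8]
side 1 0.15 edge L,R outer [334.5 209.5] [346.6 242.1]
side 1 0.35 edge L,R outer [337.1 208.4] [349.3 241. ]
wrist lid LF LB RB RF [437.7 -18.1] [427.8 139.1] [216.5 138.9] [206.6 -18.4]
wrist 1 0 edge L,R outer [377.2 145.2] [267.2 145.1]
wrist 1 0.15 edge L,R outer [377.1 150.5] [267.3 150.4]
wrist 1 0.35 edge L,R outer [377.2 157.4] [267.2 157.3]
scene 6
side 6
wrist 3
```

View pics/z6_scene.png

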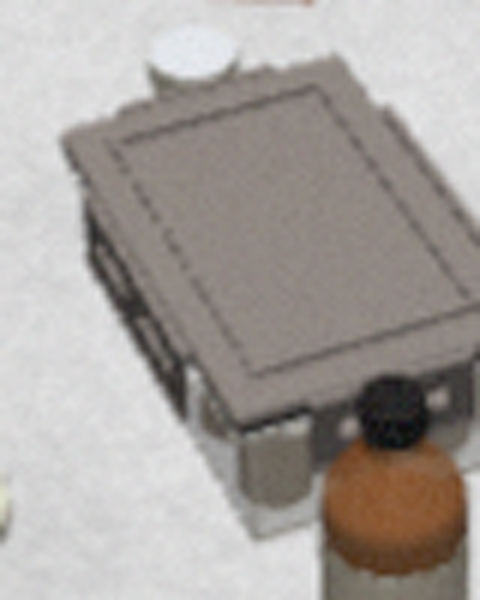

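View pics/z6_side.png

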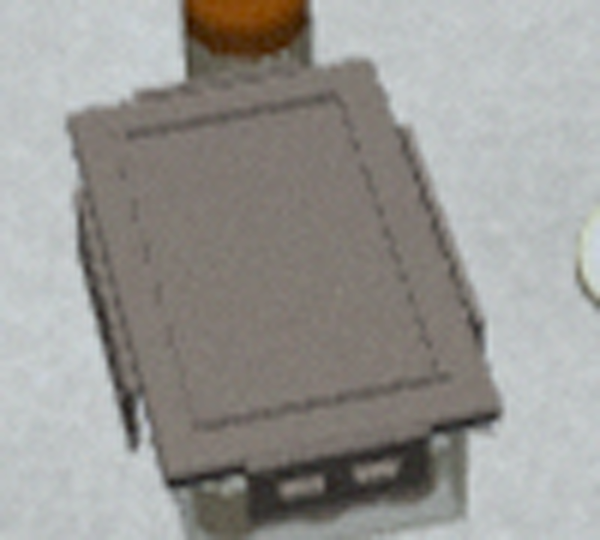

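View pics/z6_wrist.png

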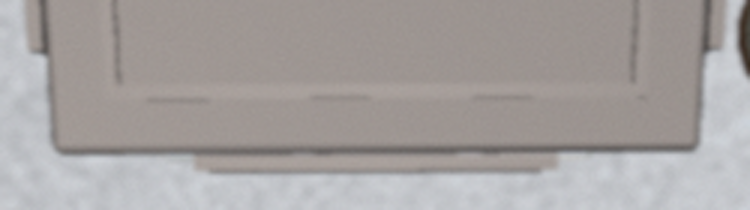

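The back clip's edge in the wrist picture is 7 px beyond the lid edge. Locked predicts 6 and 0.15 rad predicts 11, so it is locked, at about 0.03. I'll check the front clip from above the same way.

>>> arm_command(
  targets=[
    [[0,0,0],[0.18,0,-0.01],255],
    [[0,0,0],[0.18,0,-0.01],255],
    [[0,0,0],[0.18,0,-0.01],255],
    [[0,0,0],[0.18,0,-0.01],255],
    [[0,0,0],[0.18,0,-0.01],255],
    [[0,0,0],[0.18,0,-0.01],255],
    [[0,0,0],[0.18,0,-0.01],255],
  ],
)

```text
t: 9.45
eef_pos: [504.5, 63.0, 299.4]
tcp_rot: [-3.141, -0.001, 2.666]
ft_force: [0.4, 0.3, 0.2]
opening: 0.006
```

Run:
```python
from h import *
ux=np.array([.8887,-.4585,0]);uy=np.array([.4585,.8887,0])
c=get_calibration("wrist");f=240/np.tan(np.radians(c["vfov"])/2);W=np.linalg.inv(c["world_from_camera"])
def proj(b):
    w=np.array([550,40,0.])+b[0]*ux+b[1]*uy+[0,0,b[2]]
    v=W[:3,:3]@w+W[:3,3];return (v[:2]/v[2]*f+[c["cx"],c["cy"]]).round(1)
p,_=read_camera("wrist")
print('lid LF RF LB RB',*[proj((x,y,80)) for x,y in((-63.5,96),(-63.5,-96),(63.5,96),(63.5,-96))])
for a in(0,.15,.35): print(a,*[proj((-(67+35*np.sin(a)+3*np.cos(a)),y,78-35*np.cos(a)+3*np.sin(a))) for y in(55,-55)])
cv2.imwrite("pics/w7.png",p);cv2.imwrite("pics/z7.png",cv2.resize(p[140:210,200:450],None,fx=3,fy=3,interpolation=cv2.INTER_CUBIC))
print(env.state()['t'],env.state()['eef_pos'])
```

```text
lid LF RF LB RB [424.  197.3] [223.  197.3] [416.6 319.9] [230.3 319.7]
0 [376.4 185.9] [270.6 185.9]
0.15 [376.7 180.9] [270.3 180.9]
0.35 [377.2 174.7] [269.8 174.7]
9.5 [504.59613674  62.88033768 299.34351529]
```

View pics/w7.png

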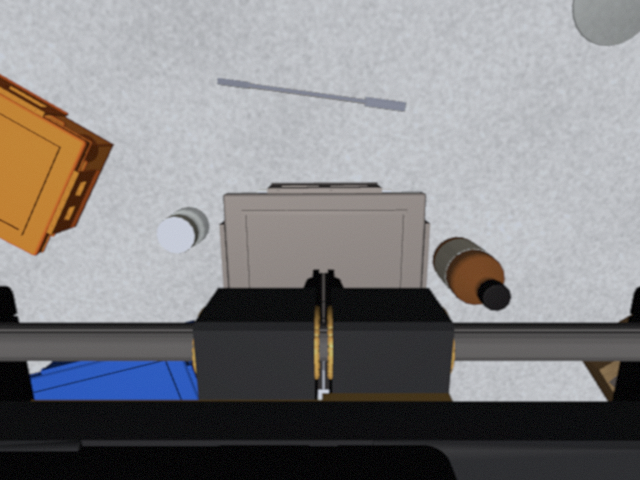

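View pics/z7.png

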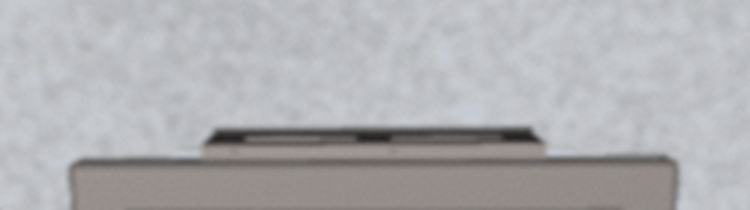

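The front clip's edge sits 10.4 px beyond the lid edge, against 11.4 predicted for locked and 16.4 for 0.15 rad, so it is locked. The bystanders look unmoved and the arm is clear.

```bash
python3 -c "
from cell import env
print(env.state()['ft_force']);print(env.job_done())"
```

```text
[-0.59479443  0.03395253  0.28111356]
the job is handed in; nothing more can be done
None
```

I folded down both long-side clips of the grey box with the closed fingertips, pressed them in until they snapped home, and handed the job in at about 9.5 s. The tool was clear at 300 mm height. The job gives no verdict, so the results below come from my own checks.

- **Clips:** in the last wrist pictures, the front clip's edge was 10.4 px beyond the lid edge (11.4 predicted if locked, 16.4 at 0.15 rad). The back clip's edge was 7 px beyond it (6 predicted if locked, 11 at 0.15 rad). Both fit locked, with the back at about 0.03 rad. A rougher reading of the back clip in the scene picture gave about 0.06 rad, still under the limit.
- **Box and surroundings:** the box looks flat and slid only about 2–4 mm. The end clips still look shut, and the bottle, jar, jar lid and spatula look unmoved. I did not check the flask, wash bottle, beaker or cork ring at the end, but the arm stayed away from them.
- **Force:** the front press peaked at about 18 N, more than planned and partly sideways. The back press reached about 11 N.
- **Disagreement:** the scene and side cameras disagreed by up to about 19 mm on the jar lid. The box position was consistent to about 2 mm between the wrist camera and that pair, so I used that.

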